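# Set the clamp bar on the filling press and prime its pump

## Task

Get the small filling press ready: take the longer of the two clamp bars by its handle and lay it, without dropping it, across the press, in the notches on top of both upright cheeks and centred so that it sticks out about equally at both ends. Let go of it, then prime the hand pump with three full strokes of the lever, each all the way down and all the way back up, leaving the bar lying in its notches. Leave the shorter bar, the pastry wheel, the jar and the bowl where they are.

Things in the scene. Friction and masses are not known exactly. Their poses are not given: they have to be found in the camera images.
- press: Steel bench press, fixed. Origin: on the table midway between two upright cheeks; z up. Base plate x -90 to 90, y -110 to 220 mm, 20 thick. Cheeks at y = -75 and 75 mm, 16 thick (y), 90 wide (x), top z = 101, each with a notch in the top. Between them an aluminium mould with a wooden board, top z = 78. Grey pump cylinder, 64 across, at x 55, y 165 mm; lever hinge line (along y) at z = 78 mm.
- saddle_pump_side (a point): Middle of the notch floor of the cheek next to the pump (press x 0, y 75, z 85 mm). The notch is open above, 32 mm wide in press x, 16 mm deep, and runs through the cheek's 16 mm in y.
- saddle_far_side (a point): Middle of the notch floor of the cheek away from the pump (press x 0, y -75, z 85 mm); a notch like the other.
- pump_lever (a joint): Angle of the sprung pump lever, rad: 0 at the top stop, to which its spring returns it (5 to 10 N at the grip), 0.70 at the bottom stop. It reaches 150 mm from the hinge line towards the press's -x; at 0 it rises 35 degrees above level, at 0.70 it is 5 degrees below. A full stroke goes beyond 0.60 and back under 0.08.
- lever_grip (a point): Middle of the lever's black cross grip: a round bar 22 mm across and 70 mm long, parallel to the press's y, at the lever's free end, 150 mm from the hinge line. Push it down from above.
- long_bar: The longer clamp bar, to be laid: flat steel bar 200 mm long (its y), 24 mm wide (x), 14 mm thick, with a black upright handle in its middle, 60 mm long (y), 20 mm wide (x), from z = 14 to 50 mm. Origin: middle of the underside, z up. About 0.4 kg. Either way round will do.
- short_bar: The shorter clamp bar, not to be moved: same pattern with the same handle but 110 mm long; too short to span the cheeks. Origin: middle of the underside, y along it.
- pastry_wheel: Pastry wheel lying on the table, wooden handle and brass wheel, 165 mm long along its x, 32 mm high. Origin: underside, where handle meets shaft. Not to be moved.
- jar: Glass jar with steel cap, 68 mm across, 110 mm high. Origin: centre of the underside. Not to be moved.
- bowl: Steel mixing bowl, 140 mm across, 75 mm high. Origin: centre of the underside. Not to be moved.
There are look-alikes about, which are no part of the job. Leave any purple look-alike of the long_bar alone.

How it is judged:
By the outcome, as a careful person would: the job done as asked, in the order asked, and still so for the second after the job is handed in, with the robot touching nothing.
It also fails if it takes over 70 s, if anything falls off the work surface, if the arm or the gripper's body presses on something with over 40 N, if the wrist force passes 120 N, or if a joint passes its speed limit or range.

## Robot

A 7-joint arm with a two-finger parallel gripper is mounted at the origin on the work surface. World frame = base frame: x ahead of the robot, y to its left, z up, the work surface at z = 0. Lengths are in m, angles in rad, forces in N, time in s.
With the tool pointing down it reaches from about 0.425 to 1.025 m from the base axis. Payload 9.4 kg.
Tool frame: the origin (TCP) lies midway between the tips of the shut fingers; the grasp point (between the pads) lies bot.pinch_z behind it (bot.pinch_z is the distance from the TCP to the grasp point, in m); z points along the fingers, y is the line along which they close (so a half turn about z gives the same grasp; the last joint's range is limited). The gripper opens to 85 mm and grips with 20 to 120 N. Pads are 22 mm wide; open, the fingers measure 114 mm over their backs; the gripper's body (76 mm by 85 mm) begins 54 mm behind the grasp point. The pads swing forward as they close: fully open they stand 13 mm farther back than shut.
Start: joints at [-1.385, 0.599, -0.003, 1.599, 0.002, 0.943, -0.08], TCP at [0.188, 0.7, 0.231] pointing down, gripper open.
Joint ranges: [-2.57, 2.57], [-0.35, 1.97], [-1.29, 1.29], [0.11, 2.56], [-1.05, 4.19], [0.11, 1.86], [-2.63, 2.63]. Speed limits (rad/s): [2.22, 2.22, 3.01, 3.01, 3.14, 3.14, 3.14].

## Interface

Orientations are given as a unit quaternion [x, y, z, w].
In Python, from cell import bot gives the robot as it stands.
- The arm moves only by the shell command python3 -m inch 'ROWS'. ROWS is a JSON object of lists of equal length, an entry for each row: "translation": the shift along the world's x, y, z in m, a list of three; "rotation": the turn, a rotation vector about the world's x, y, z in degrees, a list of three; "hand": the finger opening in m, from 0 to 0.0854. A call has 1 to 12 rows; each row is the pose to reach, as a shift and turn from the pose commanded when the call began; what a row does not reach only later rows make up. A row lasts 1/8 s, in which the tool goes at most 62.5 mm and 10.7 degrees, less where a joint would pass 70% of its speed; a pose out of reach is approached as far as the arm can. A call with a gripper value outside its range is refused whole. The fingers move at their own pace and stop on an object; the grip force is fixed at half the most. Time passes only in rows, so rows that repeat a pose let the fingers close. It gives the time, the measured TCP pose, the force, the opening and the grip force at its end, in the units of the state.
- bot.read_state(): the state, without advancing time (a new reading comes with each control period).
- bot.snapshot(name): name is "scene" or "top" or "wrist"; returns a dict with "image" (384x512x3 uint8, red, green, blue), "depth" (384x512 float32, m along the optical axis (not along the pixel's ray), 0 where there is no reading), "fx", "fy", "cx", "cy" (pixels), "dist_coeffs" ([k1, k2, p1, p2, k3] as OpenCV has them; the pictures are not rectified), "cam_to_world" (4x4, takes a point from camera to world coordinates); the wrist camera has in their place "T_tool_cam" (4x4, takes a point from camera to tool coordinates, whose origin is the TCP and whose axes are the flange's). Camera axes: x right, y down, z forward; pixel columns grow to the right and rows downward; lengths in m; the calibration is good to about 2 mm. A picture is of the moment at which its call begins: read the wrist's pose just before it.
- bot.close_job(): hands the job in; it is judged then, once.
The state is a dict: "time_s": time; "joint_pos": joint angles; "joint_velocities": joint speeds; "tau": joint torques, N m; "tcp_pos": TCP position; "orientation": TCP orientation; "ft_force": force on the tool from outside, world axes, zero at the start; "torque": the same for the moment, N m; "grip_width": finger opening in m; "grip_force": force on a finger pad.
Only numpy, scipy, OpenCV 4.12 (cv2) and the standard library are available. Lean on these libraries where they do the work, as an engineer would, in place of code of your own. Each camera call takes 0.05 s, during which the arm holds its last target. There are 200 camera calls.

## Working session

There is one attempt and no reset: what is moved stays moved. The work goes in short steps, Python scripts to look and compute and a shell command to move; the robot and the scene stay as the last step left them, time stands still between calls to the robot, and variables do not carry over. Pictures are saved under pics/ and viewed, at most 10 in all, crops included, and the job is handed in when it is done.

```bash
mkdir -p pics; ls; cat > h.py <<'E'
import numpy as np, cv2
from cell import bot
def snap(n,f):
    s=bot.read_state(); d=bot.snapshot(n); cv2.imwrite('pics/'+f+'.png',d['image'][:,:,::-1])
    if n=='wrist':
        from scipy.spatial.transform import Rotation as R
        T=np.eye(4);T[:3,:3]=R.from_quat(s['orientation']).as_matrix();T[:3,3]=s['tcp_pos']
        d['cam_to_world']=T@np.array(d['T_tool_cam'])
    np.save('pics/'+f+'.npy',d,allow_pickle=True); return d
def load(f): return np.load('pics/'+f+'.npy',allow_pickle=True).item()
def rays(d,uv):
    K=np.array([[d['fx'],0,d['cx']],[0,d['fy'],d['cy']],[0,0,1]])
    p=cv2.undistortPoints(np.array(uv,float).reshape(-1,1,2),K,np.array(d['dist_coeffs'],float))[:,0]
    return np.c_[p,np.ones(len(p))]
def plane(d,uv,z):
    T=np.array(d['cam_to_world']); r=rays(d,uv)@T[:3,:3].T; o=T[:3,3]
    return o+r*((z-o[2])/r[:,2])[:,None]
def cloud(d):
    h,w=d['depth'].shape; v,u=np.mgrid[:h,:w]
    p=rays(d,np.c_[u.ravel(),v.ravel()])*d['depth'].reshape(-1,1)
    T=np.array(d['cam_to_world']); P=p@T[:3,:3].T+T[:3,3]; P[d['depth'].ravel()==0]=np.nan
    return P.reshape(h,w,3)
E
python3 - <<'E'
from h import *
print(bot.pinch_z,bot.read_state())
a=snap('top','top0');b=snap('scene','scene0')
cv2.imwrite('pics/both.png',cv2.resize(np.vstack([a['image'],b['image']])[:,:,::-1],(400,600)))
print(a['cam_to_world'],b['cam_to_world'])
E
```

```text
pics
0.0187 {'time_s': 0.0, 'joint_pos': array([-1.38470216,  0.60012551, -0.00254227,  1.60015939,  0.00178971,
        0.94291619, -0.0798079 ]), 'joint_velocities': array([ 2.14706062e-04,  2.19268266e-04,  2.44757142e-03, -3.60090041e-04,
        5.58867445e-04,  4.35147897e-05,  4.33419121e-04]), 'tau': array([ 7.83857904e-04, -7.76479769e+01,  1.56504203e+00, -2.58001918e+01,
        1.23001722e-02,  9.11957090e-03, -5.22382138e-06]), 'tcp_pos': array([0.18822761, 0.69962708, 0.23040616]), 'orientation': array([ 1.30997555e-01,  9.91382366e-01, -8.02302197e-04, -3.59344509e-05]), 'ft_force': array([ 0.72078904, -0.22796266, -0.79786143]), 'torque': array([0.00902529, 0.00517383, 0.01744402]), 'grip_force': 0.0, 'grip_width': 0.08556556327519035}
[[-0.00237037 -0.98817841  0.15328995  0.33652531]
 [-0.99997182  0.00343415  0.0066753   0.0198367 ]
 [-0.00712281 -0.15326981 -0.98815871  1.34076475]
 [ 0.          0.          0.          1.        ]] [[ 0.71556769  0.51353234 -0.47354769  1.17796709]
 [ 0.69852646 -0.53075518  0.47995804 -0.62564369]
 [-0.00486391 -0.67422806 -0.73850719  1.09555273]
 [ 0.          0.          0.          1.        ]]
```

View pics/top0.png

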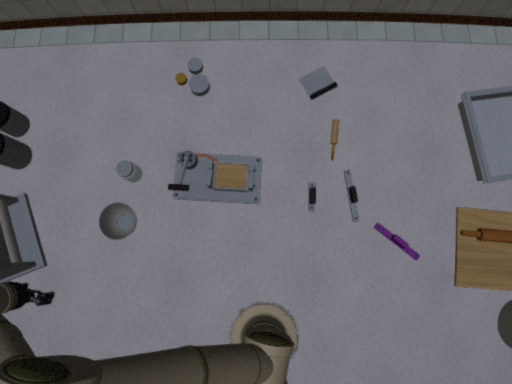

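View pics/scene0.png

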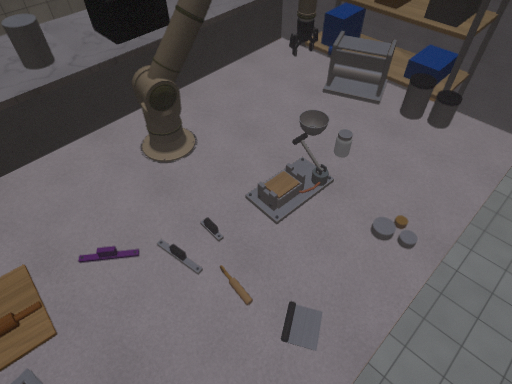

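The top view shows the long bar at (352,195), the short bar at (312,196) and the purple look-alike at (397,241). The press is near (218,178), with its pump at (190,158) on the left and the lever grip at (178,187). Next I'll measure these.

```bash
python3 - <<'E'
from h import *
d=load('top0'); P=cloud(d); im=d['image'].astype(int)
def dark(u0,u1,v0,v1,t=60):
    m=np.zeros(im.shape[:2],bool); m[v0:v1,u0:u1]=(im.max(2)<t)[v0:v1,u0:u1]; return m
for n,b,z in [('long handle',(340,365,165,225),.05),('short handle',(304,320,178,215),.05),('grip',(165,192,180,193),.16)]:
    m=dark(*b); vu=np.argwhere(m)[:,::-1]
    if len(vu)==0: print(n,'none');continue
    r=cv2.minAreaRect(vu.astype(np.float32)); box=cv2.boxPoints(r); print(n,len(vu),r,plane(d,[r[0]],z),np.nanmedian(P[m],0)); print(plane(d,box,z).round(3).tolist())
# bars by height
def reg(u0,u1,v0,v1,lo,hi):
    q=P[v0:v1,u0:u1]; m=(q[...,2]>lo)&(q[...,2]<hi); return q[m]
for n,b in [('long',(338,366,160,228)),('short',(303,321,175,218))]:
    q=reg(*b,.008,.06); r=cv2.minAreaRect((q[:,:2]*1000).astype(np.float32)); print(n,r)
q=reg(160,270,145,210,.012,.03); r=cv2.minAreaRect((q[:,:2]*1000).astype(np.float32)); print('base',r,len(q))
q=reg(160,270,145,210,.095,.108); print('cheek-ish',len(q),q.mean(0))
q=reg(205,255,155,200,.07,.09); print('board',cv2.minAreaRect((q[:,:2]*1000).astype(np.float32)))
q=reg(163,195,178,195,.11,.22); print('grip pts',len(q),q.mean(0))
for n,b in [('bowl',(95,142,198,242)),('jar',(112,145,155,185)),('wheel',(325,345,115,165))]:
    q=reg(*b,.012,.2); print(n,q[:,:2].min(0),q[:,:2].max(0),q[:,2].max())
E
```

```text
long handle 105 ((352.5946044921875, 194.06756591796875), (16.111101150512695, 6.740358352661133), 80.53767395019531) [[ 0.51348475 -0.33089072  0.05      ]] [ 0.51364513 -0.33160044  0.04809519]
[[0.541, -0.315, 0.05], [0.545, -0.34, 0.05], [0.486, -0.347, 0.05], [0.482, -0.322, 0.05]]
short handle 106 ((312.0, 195.0), (16.0, 6.0), 90.0) [[ 0.51062802 -0.18082064  0.05      ]] [ 0.51042841 -0.18118107  0.04970335]
[[0.54, -0.171, 0.05], [0.54, -0.193, 0.05], [0.481, -0.191, 0.05], [0.481, -0.169, 0.05]]
grip 122 ((178.02415466308594, 186.71035766601562), (20.263099670410156, 5.8962297439575195), 4.763640880584717) [[0.52551923 0.28741098 0.16      ]] [0.52227639 0.2841923  0.17326429]
[[0.518, 0.322, 0.16], [0.539, 0.322, 0.16], [0.533, 0.252, 0.16], [0.512, 0.254, 0.16]]
long ((514.5963134765625, -337.35760498046875), (90.75151824951172, 192.63143920898438), 81.6142807006836)
short ((498.80267333984375, -183.22708129882812), (24.493850708007812, 133.90782165527344), 85.72755432128906)
base ((583.9935302734375, 171.98960876464844), (327.2073974609375, 181.77845764160156), 86.45237731933594) 2230
cheek-ish 181 [0.58697579 0.13974304 0.10086307]
board ((579.82275390625, 118.52620697021484), (166.2037353515625, 100.15853118896484), 86.29951477050781)
grip pts 166 [0.52626579 0.2835973  0.16909623]
bowl [0.34668436 0.45583089] [0.48775499 0.59653506] 0.08509326096101799
jar [0.56759393 0.46456827] [0.63503097 0.52725836] 0.11599661277930107
wheel [ 0.64979456 -0.29467955] [ 0.81322318 -0.26297266] 0.040294476901441056
```

```bash
python3 -m inch '{"translation":[[0.03,-0.03,0.05],[0.07,-0.07,0.09],[0.11,-0.11,0.12],[0.15,-0.15,0.12],[0.19,-0.19,0.12],[0.23,-0.23,0.12],[0.26,-0.27,0.12],[0.29,-0.32,0.12],[0.31,-0.37,0.12],[0.33,-0.42,0.12],[0.33,-0.48,0.12],[0.33,-0.54,0.12]],"rotation":[[0,0,-10],[0,0,-20],[0,0,-30],[0,0,-40],[0,0,-50],[0,0,-60],[0,0,-70],[0,0,-80],[0,0,-90],[0,0,-100],[0,0,-110],[0,0,-120]],"hand":[0.085,0.085,0.085,0.085,0.085,0.085,0.085,0.085,0.085,0.085,0.085,0.085]}'
python3 -c "
from h import *
s=bot.read_state();print(s['tcp_pos'],s['orientation'],s['joint_pos'])"
```

```text
time_s: 1.6
tcp_pos: [0.5181, 0.1581, 0.351]
orientation: [0.925, 0.38, -0.0, 0.0]
ft_force: [1.9, 0.5, 0.2]
grip_width: 0.0851
grip_force: 0.0
[0.51813319 0.15812668 0.3509935 ] [ 9.25177392e-01  3.79534882e-01 -2.37550578e-04  9.82272115e-05] [-0.89758884  0.2894868   0.65566883  1.89679435 -0.2050305   1.02286353
 -0.94656522]
```

```bash
python3 -m inch '{"translation":[[0,-0.05,0],[0,-0.10,0],[0,-0.15,0],[0,-0.20,0],[0,-0.25,0],[0,-0.30,0],[0,-0.35,-0.03],[0,-0.40,-0.06],[0,-0.44,-0.09],[0,-0.48,-0.12],[-0.005,-0.49,-0.13],[-0.005,-0.49,-0.13]],"rotation":[[0,0,-4],[0,0,-8],[0,0,-12],[0,0,-16],[0,0,-20],[0,0,-24],[0,0,-28],[0,0,-32],[0,0,-37],[0,0,-37],[0,0,-37],[0,0,-37]],"hand":[0.085,0.085,0.085,0.085,0.085,0.085,0.085,0.085,0.085,0.085,0.085,0.085]}'
python3 -c "
from h import *
s=bot.read_state();print(s['joint_pos'])
snap('wrist','w1')"
```

```text
time_s: 3.1
tcp_pos: [0.5124, -0.33, 0.2207]
orientation: [0.998, 0.068, -0.001, -0.0]
ft_force: [-0.5, -0.4, -0.9]
grip_width: 0.0849
grip_force: 0.0
[-1.54493874e-03  5.69973455e-01  7.41924078e-01  1.91253436e+00
 -5.03441239e-01  8.55643526e-01 -4.30850465e-01]
```

View pics/w1.png

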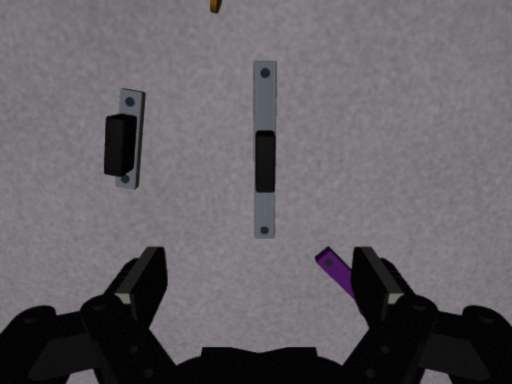

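The wrist view shows the long bar upright at column 265, rows 61–238. Its handle is at (265,160), and both fingers are clear of it.

```bash
python3 - <<'E'
from h import *
d=load('w1'); P=cloud(d); im=d['image'].astype(int)
q=P[40:250,225:300]; m=(q[...,2]>.009)&(q[...,2]<.022)
a=q[m]; r=cv2.minAreaRect((a[:,:2]*1000).astype(np.float32)); print('bar',r,np.median(a[:,2]))
m=(q[...,2]>.042)&(q[...,2]<.06); a=q[m]; print('handle top',cv2.minAreaRect((a[:,:2]*1000).astype(np.float32)),np.median(a[:,2]))
s=bot.read_state(); print(s['tcp_pos'],s['orientation'])
E
```

```text
bar ((515.3380737304688, -334.16943359375), (198.63658142089844, 24.122968673706055), 7.84272575378418) 0.012620247680834473
handle top ((515.5506591796875, -334.2238464355469), (59.578826904296875, 19.7434024810791), 7.648412227630615) 0.048474303250792605
[ 0.51324974 -0.32928702  0.22142808] [ 9.97604890e-01  6.91687159e-02 -1.32262154e-04 -3.93418637e-04]
```

```bash
python3 -m inch '{"translation":[[0.002,-0.005,-0.05],[0.002,-0.005,-0.10],[0.002,-0.005,-0.15],[0.002,-0.005,-0.18],[0.002,-0.005,-0.203],[0.002,-0.005,-0.203],[0.002,-0.005,-0.203],[0.002,-0.005,-0.203],[0.002,-0.005,-0.203],[0.002,-0.005,-0.203],[0.002,-0.005,-0.203],[0.002,-0.005,-0.203]],"rotation":[[0,0,0],[0,0,0],[0,0,0],[0,0,0],[0,0,0],[0,0,0],[0,0,0],[0,0,0],[0,0,0],[0,0,0],[0,0,0],[0,0,0]],"hand":[0.085,0.085,0.085,0.085,0.085,0.085,0.005,0.005,0.005,0.005,0.005,0.005]}'
```

```text
time_s: 4.65
tcp_pos: [0.5157, -0.3351, 0.019]
orientation: [0.998, 0.069, 0.001, 0.0]
ft_force: [0.5, 1.2, 5.8]
grip_width: 0.0191
grip_force: 58.5
```

```bash
python3 -m inch '{"translation":[[0,0,0.02],[0,0,0.06],[0,0,0.12],[0.005,0.03,0.17],[0.01,0.08,0.20],[0.02,0.13,0.20],[0.03,0.18,0.20],[0.035,0.23,0.20],[0.04,0.28,0.20],[0.05,0.33,0.20],[0.055,0.38,0.20],[0.06,0.42,0.20]],"rotation":[[0,0,0],[0,0,0],[0,0,0],[0,0,9],[0,0,18],[0,0,27],[0,0,36],[0,0,45],[0,0,54],[0,0,62],[0,0,70],[0,0,78]],"hand":[0.005,0.005,0.005,0.005,0.005,0.005,0.005,0.005,0.005,0.005,0.005,0.005]}'
python3 -m inch '{"translation":[[0,0.02,0],[0,0.03,0],[0,0.03,0],[0,0.03,0]],"rotation":[[0,0,0],[0,0,0],[0,0,0],[0,0,0]],"hand":[0.005,0.005,0.005,0.005]}'
python3 -c "
from h import *
s=bot.read_state();print(s['joint_pos'],s['ft_force'])
snap('wrist','w2')"
```

```text
time_s: 6.15
tcp_pos: [0.5748, 0.0869, 0.2191]
orientation: [0.73, 0.684, -0.0, 0.0]
ft_force: [0.9, -0.5, -3.6]
grip_width: 0.0194
grip_force: 59.5
time_s: 6.65
tcp_pos: [0.5753, 0.1134, 0.2184]
orientation: [0.733, 0.681, -0.0, 0.0]
ft_force: [0.4, -0.2, -3.3]
grip_width: 0.0192
grip_force: 59.5
[-0.56133358  0.47070562  0.3885955   1.95435385 -0.24998097  0.76311238
 -0.10253577] [ 0.35545919 -0.16196546 -3.31197144]
```

View pics/w2.png

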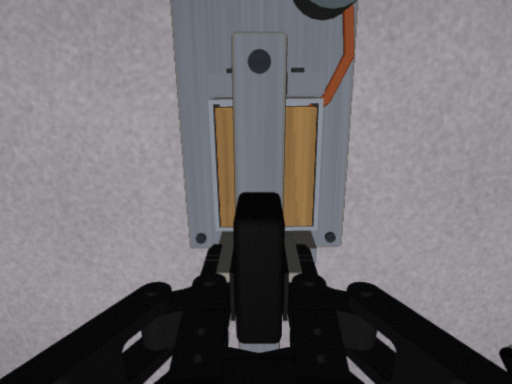

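The wrist view shows the held bar along column 260, with the press below it. The pump-side cheek is at rows 70–100, columns 208–325, and the board is under the bar. I'll refine the cheek and bar poses from depth.

```bash
python3 - <<'E'
from h import *
d=load('w2'); P=cloud(d)
f=lambda a:cv2.minAreaRect((a[:,:2]*1000).astype(np.float32))
q=P[:260,170:360]
def reg(lo,hi,v0=0,v1=250,u0=170,u1=360):
    q=P[v0:v1,u0:u1]; return q[(q[...,2]>lo)&(q[...,2]<hi)]
a=reg(.094,.108,30,130); print('cheek',len(a),f(a),np.median(a[:,2]))
a=reg(.07,.085,90,235); print('board',len(a),f(a))
a=reg(.19,.23,0,190); print('bar',len(a),f(a),np.median(a[:,2]))
a=reg(.24,.262,190,345,225,295); print('handle',len(a),f(a),np.median(a[:,2]))
a=reg(.01,.03,20,250); print('base',len(a),f(a),a[:,1].min())
d=load('top0'); P=cloud(d); 
a=reg(.094,.108,145,210,190,265); print('top cheeks',len(a)); 
for lo,hi in[(-.1,.1),(.1,.3)]:
    b=a[(a[:,1]>lo)&(a[:,1]<hi)]; print(len(b),f(b))
s=bot.read_state();print(s['tcp_pos'],s['orientation'])
E
```

```text
cheek 1327 ((586.4232788085938, 193.79544067382812), (15.758183479309082, 90.55020904541016), 86.39835357666016) 0.09973044371327938
board 6996 ((581.3507080078125, 116.55894470214844), (129.92123413085938, 100.41816711425781), 86.26667022705078)
bar 8343 ((579.4371337890625, 179.25579833984375), (70.07380676269531, 24.243040084838867), 85.56673431396484) 0.21199535550475315
handle 7490 ((574.3359985351562, 115.55935668945312), (60.126216888427734, 28.654342651367188), 81.72871398925781) 0.2480485880134885
base 16406 ((582.46923828125, 131.32240295410156), (245.52001953125, 181.1890106201172), 86.13249969482422) 0.004749260792894727
top cheeks 163
83 ((574.9677734375, 43.464256286621094), (15.677051544189453, 89.90808868408203), 86.46865844726562)
80 ((607.8213500976562, 208.42166137695312), (132.33981323242188, 61.27177047729492), 33.277469635009766)
[0.57533023 0.11344464 0.21838298] [ 7.32588756e-01  6.80671419e-01 -2.65029040e-04  2.52891763e-04]
```

```bash
python3 -m inch '{"translation":[[0.004,0.002,0],[0.007,0.004,-0.03],[0.007,0.004,-0.06],[0.007,0.004,-0.08],[0.007,0.004,-0.09],[0.007,0.004,-0.09],[0.007,0.004,-0.09]],"rotation":[[0,0,0.6],[0,0,0.6],[0,0,0.6],[0,0,0.6],[0,0,0.6],[0,0,0.6],[0,0,0.6]],"hand":[0.005,0.005,0.005,0.005,0.005,0.005,0.005]}'
python3 - <<'E'
from h import *
print(bot.read_state()['tcp_pos'],bot.read_state()['ft_force'])
a=snap('wrist','w3');b=snap('scene','s3')
P=cloud(a); f=lambda a:cv2.minAreaRect((a[:,:2]*1000).astype(np.float32))
q=P[0:190,150:400]; 
c=q[(q[...,2]>.11)&(q[...,2]<.128)]; print('bar',len(c),f(c))
c=q[(q[...,2]>.094)&(q[...,2]<.105)]; print('cheek',len(c),f(c))
w=a['image'][:,:,::-1]; s=cv2.resize(b['image'][130:230,220:360,::-1],(512,366))
s=cv2.copyMakeBorder(s,0,18,0,0,cv2.BORDER_CONSTANT)
cv2.imwrite('pics/c3.png',cv2.resize(np.hstack([w,s]),(800,300)))
E
```

```text
time_s: 7.58
tcp_pos: [0.5829, 0.119, 0.129]
orientation: [0.728, 0.685, 0.0, 0.0]
ft_force: [-0.7, -0.8, -3.4]
grip_width: 0.0192
grip_force: 59.4
[0.58292746 0.11903881 0.12903918] [-0.70309682 -0.82792877 -3.41618392]
bar 8352 ((586.2254638671875, 184.90267944335938), (70.4422836303711, 24.235525131225586), 86.37043762207031)
cheek 3697 ((586.3463134765625, 193.72177124023438), (16.178329467773438, 90.67950439453125), 86.48697662353516)
```

View pics/c3.png

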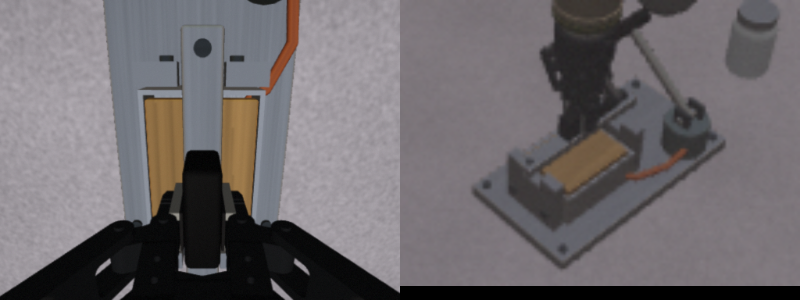

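The bar lies within 1 mm of the notch centre line and is parallel to it. In the left panel it sits between the notch edges at about (178,75) and (226,75). I'm lowering it now.

```bash
python3 -m inch '{"translation":[[-0.0005,-0.001,-0.005],[-0.0005,-0.001,-0.01],[-0.0005,-0.001,-0.015],[-0.0005,-0.001,-0.019],[-0.0005,-0.001,-0.022],[-0.0005,-0.001,-0.0235],[-0.0005,-0.001,-0.0245],[-0.0005,-0.001,-0.0245],[-0.0005,-0.001,-0.0245]],"rotation":[[0,0,0],[0,0,0],[0,0,0],[0,0,0],[0,0,0],[0,0,0],[0,0,0],[0,0,0],[0,0,0]],"hand":[0.005,0.005,0.005,0.005,0.005,0.005,0.005,0.005,0.005]}'
```

```text
time_s: 8.8
tcp_pos: [0.5819, 0.1181, 0.104]
orientation: [0.728, 0.685, 0.0, 0.0]
ft_force: [-0.8, -0.5, 2.2]
grip_width: 0.0194
grip_force: 59.9
```

```bash
python3 -m inch '{"translation":[[0,0,0],[0,0,0],[0,0,0],[0,0,0],[0,0,0],[0,0,0.02],[0,0,0.06],[0,0,0.11],[0,0,0.15],[0,0,0.15],[0,0,0.15]],"rotation":[[0,0,0],[0,0,0],[0,0,0],[0,0,0],[0,0,0],[0,0,0],[0,0,0],[0,0,0],[0,0,0],[0,0,0],[0,0,0]],"hand":[0.06,0.06,0.06,0.06,0.06,0.06,0.06,0.06,0.06,0.06,0.06]}'
python3 - <<'E'
from h import *
print(bot.read_state()['tcp_pos'],bot.read_state()['joint_pos'])
a=snap('wrist','w4');b=snap('scene','s4'); t=snap('top','t4')
P=cloud(a); f=lambda a:cv2.minAreaRect((a[:,:2]*1000).astype(np.float32))
def z(P,lo,hi,X): 
    m=(P[...,2]>lo)&(P[...,2]<hi)&(abs(P[...,0]-.582)<X)&(P[...,1]>0.0)&(P[...,1]<.235); return P[m]
for n,Q in(('w',P),('s',cloud(b)),('t',cloud(t))):
    c=z(Q,.096,.103,.016); print(n,'bar top',len(c),f(c),np.median(c[:,2]),c[:,1].min(),c[:,1].max())
    c=z(Q,.13,.14,.03); print('handle',len(c), f(c) if len(c) else '')
Q=cloud(b); m=(Q[...,2]>.12)&(Q[...,2]<.25)&(Q[...,1]>.235)&(Q[...,1]<.34)&(Q[...,0]<.56)&(Q[...,0]>.47); dk=m&(b['image'].max(2)<60)
c=Q[dk]; print('grip',len(c),c.mean(0),c.min(0),c.max(0))
Q=cloud(t); c=Q[(Q[...,2]>.12)&(Q[...,2]<.25)&(Q[...,1]>.235)&(Q[...,1]<.34)&(Q[...,0]<.56)&(Q[...,0]>.47)&(t['image'].max(2)<60)]; print('grip top',len(c),f(c),np.median(c[:,2]))
w=a['image'][:,:,::-1]; s=cv2.resize(b['image'][130:230,220:360,::-1],(512,366))
s=cv2.copyMakeBorder(s,0,18,0,0,cv2.BORDER_CONSTANT)
cv2.imwrite('pics/c4.png',cv2.resize(np.hstack([w,s]),(800,300)))
E
```

```text
time_s: 10.18
tcp_pos: [0.5814, 0.1182, 0.2533]
orientation: [0.728, 0.686, -0.0, -0.0]
ft_force: [-0.4, -0.3, -0.8]
grip_width: 0.0602
grip_force: 0.0
[0.58140261 0.11822857 0.25334786] [-0.5821789   0.43879756  0.41005884  1.90371013 -0.22867535  0.84502847
 -0.11397469]
w bar top 3479 ((582.0078125, 119.5403060913086), (199.1074981689453, 31.928123474121094), 89.97146606445312) 0.09775427998330088 0.019989967618956384 0.21909537303241244
handle 1566 ((581.4703979492188, 119.56465148925781), (58.99356460571289, 19.449853897094727), 85.89149475097656)
s bar top 172 ((582.1025390625, 116.48287200927734), (31.828441619873047, 197.86814880371094), 0.05065217241644859) 0.09892942478589678 0.017548778923479835 0.21541800646505593
handle 67 ((583.2063598632812, 116.23143768310547), (56.98537063598633, 22.209609985351562), 84.76754760742188)
t bar top 110 ((579.6064453125, 65.16162872314453), (30.479673385620117, 89.81101989746094), 6.502549648284912) 0.09917801652230551 0.020445476090295223 0.10916518769945753
handle 34 ((578.4882202148438, 98.34333038330078), (18.67288589477539, 17.47794532775879), 1.150316834449768)
grip 28 [0.53279046 0.30575315 0.1699293 ] [0.52155391 0.28747354 0.15878776] [0.53887555 0.32176851 0.17572054]
grip top 79 ((524.8872680664062, 296.0835266113281), (19.9719181060791, 45.362361907958984), 1.8066585063934326) 0.1733456192515992
```

View pics/c4.png

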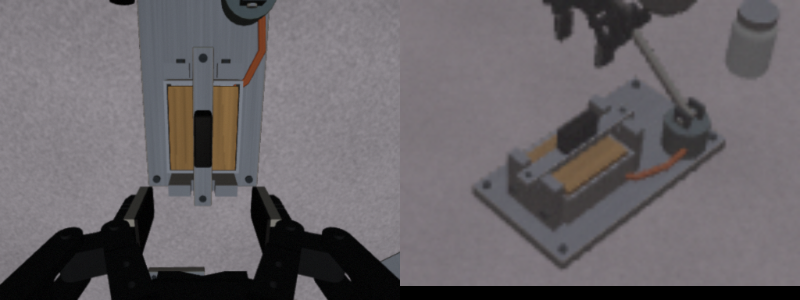

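The bar is seated: its top is at z≈0.099, it spans y 0.020–0.219 and it is centred within 1 mm. In the left panel it runs through both notches, ends at (203,50) and (203,203). Next I'll shut the fingers and go above the lever grip.

```bash
python3 -m inch '{"translation":[[0,0,0],[-0.01,0.04,0.01],[-0.025,0.09,0.01],[-0.045,0.13,0.01],[-0.057,0.165,0.01],[-0.057,0.17,0.01],[-0.057,0.17,-0.03],[-0.057,0.17,-0.06],[-0.057,0.17,-0.068],[-0.057,0.17,-0.068],[-0.057,0.17,-0.068]],"rotation":[[0,0,0],[0,0,0],[0,0,0],[0,0,0],[0,0,0],[0,0,0],[0,0,0],[0,0,0],[0,0,0],[0,0,0],[0,0,0]],"hand":[0,0,0,0,0,0,0,0,0,0,0]}'
```

```text
time_s: 11.7
tcp_pos: [0.5256, 0.288, 0.1869]
orientation: [0.728, 0.685, 0.001, 0.0]
ft_force: [-0.4, 0.9, -0.3]
grip_width: 0.0002
grip_force: 0.0
```

```bash
python3 -m inch '{"translation":[[0,0,-0.010],[-0.008,0,-0.023],[-0.015,0.001,-0.036],[-0.020,0.001,-0.050],[-0.024,0.001,-0.065],[-0.026,0.001,-0.079],[-0.027,0.001,-0.094],[-0.027,0.001,-0.102],[-0.027,0.001,-0.106],[-0.027,0.001,-0.106],[-0.027,0.001,-0.106]],"rotation":[[0,0,0],[0,0,0],[0,0,0],[0,0,0],[0,0,0],[0,0,0],[0,0,0],[0,0,0],[0,0,0],[0,0,0],[0,0,0]],"hand":[0,0,0,0,0,0,0,0,0,0,0]}'
python3 - <<'E'
from h import *
print(bot.read_state()['tcp_pos'])
b=snap('scene','s5');a=snap('wrist','w5')
w=a['image'][:,:,::-1]; s=cv2.resize(b['image'][110:230,220:360,::-1],(448,384))
cv2.imwrite('pics/c5.png',cv2.resize(np.hstack([w,s]),(800,320)))
E
```

```text
time_s: 13.08
tcp_pos: [0.4954, 0.2897, 0.0796]
orientation: [0.728, 0.686, -0.001, -0.001]
ft_force: [-6.3, 1.5, 8.4]
grip_width: 0.0002
grip_force: 3.9
[0.49538891 0.28965743 0.07958326]
```

View pics/c5.png

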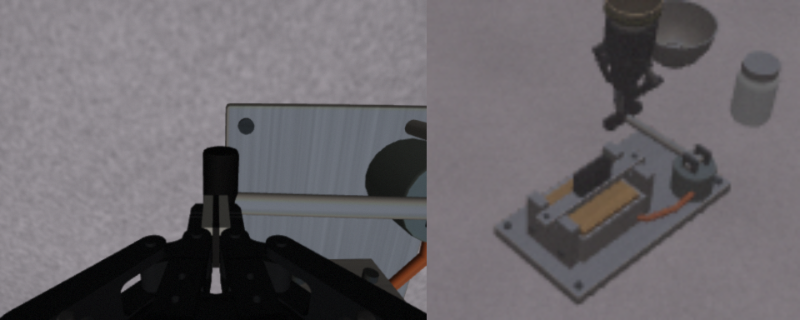

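The lever is pushed down to about level, with the shut fingertips on the grip at (220,190) in the left panel. By height the angle is about 0.67. The bar is still in its notches. Now back up.

```bash
python3 -m inch '{"translation":[[0,0,0.012],[0.001,0,0.027],[0.003,0,0.041],[0.007,0,0.056],[0.012,0,0.070],[0.019,-0.001,0.083],[0.025,-0.001,0.096],[0.026,-0.001,0.108],[0.026,-0.001,0.116],[0.026,-0.001,0.116],[0.026,-0.001,0.116]],"rotation":[[0,0,0],[0,0,0],[0,0,0],[0,0,0],[0,0,0],[0,0,0],[0,0,0],[0,0,0],[0,0,0],[0,0,0],[0,0,0]],"hand":[0,0,0,0,0,0,0,0,0,0,0]}'
python3 - <<'E'
from h import *
b=snap('scene','s6'); Q=cloud(b)
c=Q[(Q[...,2]>.06)&(Q[...,2]<.18)&(Q[...,1]>.235)&(Q[...,1]<.34)&(Q[...,0]<.56)&(Q[...,0]>.47)&(b['image'].max(2)<60)]; print(len(c),c.mean(0),c.max(0))
print(bot.read_state()['tcp_pos'])
E
```

```text
time_s: 14.55
tcp_pos: [0.5233, 0.2881, 0.1954]
orientation: [0.728, 0.686, -0.0, -0.0]
ft_force: [0.2, 0.3, 0.7]
grip_width: -0.0002
grip_force: 0.0
77 [0.53004016 0.28189309 0.17011899] [0.53815785 0.31933787 0.17744693]
[0.52335249 0.28803493 0.1952856 ]
```

The lever is back at the top: the grip top is at about 0.175 and there is no contact force. Strokes 2 and 3 follow.

```bash

python3 -m inch '{"translation":[[0.001,0,-0.018],[-0.005,0,-0.032],[-0.012,0.001,-0.045],[-0.018,0.001,-0.060],[-0.022,0.001,-0.075],[-0.025,0.001,-0.089],[-0.026,0.001,-0.104],[-0.026,0.001,-0.112],[-0.026,0.001,-0.116],[-0.026,0.001,-0.117],[-0.026,0.001,-0.117]],"rotation":[[0,0,0],[0,0,0],[0,0,0],[0,0,0],[0,0,0],[0,0,0],[0,0,0],[0,0,0],[0,0,0],[0,0,0],[0,0,0]],"hand":[0,0,0,0,0,0,0,0,0,0,0]}'
python3 -m inch '{"translation":[[0,0,0.012],[0.001,0,0.027],[0.003,0,0.041],[0.007,0,0.056],[0.012,0,0.070],[0.019,-0.001,0.083],[0.025,-0.001,0.096],[0.026,-0.001,0.108],[0.026,-0.001,0.117],[0.026,-0.001,0.117],[0.026,-0.001,0.117]],"rotation":[[0,0,0],[0,0,0],[0,0,0],[0,0,0],[0,0,0],[0,0,0],[0,0,0],[0,0,0],[0,0,0],[0,0,0],[0,0,0]],"hand":[0,0,0,0,0,0,0,0,0,0,0]}'
python3 - <<'E'
from h import *
b=snap('scene','s7'); Q=cloud(b)
c=Q[(Q[...,2]>.06)&(Q[...,2]<.18)&(Q[...,1]>.235)&(Q[...,1]<.34)&(Q[...,0]<.56)&(Q[...,0]>.47)&(b['image'].max(2)<60)]; print(len(c),c.mean(0),c.max(0))
E
```

```text
time_s: 15.98
tcp_pos: [0.4951, 0.2893, 0.0774]
orientation: [0.728, 0.686, -0.002, -0.001]
ft_force: [-6.7, 1.4, 8.3]
grip_width: 0.0002
grip_force: 3.9
time_s: 17.35
tcp_pos: [0.5233, 0.2881, 0.1954]
orientation: [0.728, 0.686, -0.0, -0.0]
ft_force: [0.3, -0.8, -0.8]
grip_width: -0.0
grip_force: 0.0
78 [0.52996877 0.28183021 0.17005494] [0.53937172 0.31754667 0.17830644]
```

```bash

python3 -m inch '{"translation":[[0.001,0,-0.018],[-0.005,0,-0.032],[-0.012,0.001,-0.045],[-0.018,0.001,-0.060],[-0.022,0.001,-0.075],[-0.025,0.001,-0.089],[-0.026,0.001,-0.104],[-0.026,0.001,-0.112],[-0.026,0.001,-0.116],[-0.026,0.001,-0.117],[-0.026,0.001,-0.117]],"rotation":[[0,0,0],[0,0,0],[0,0,0],[0,0,0],[0,0,0],[0,0,0],[0,0,0],[0,0,0],[0,0,0],[0,0,0],[0,0,0]],"hand":[0,0,0,0,0,0,0,0,0,0,0]}'
python3 -m inch '{"translation":[[0,0,0.012],[0.001,0,0.027],[0.003,0,0.041],[0.007,0,0.056],[0.012,0,0.070],[0.019,-0.001,0.083],[0.025,-0.001,0.096],[0.026,-0.001,0.108],[0.026,-0.001,0.130],[0.026,-0.001,0.170],[0.026,-0.001,0.180],[0.026,-0.001,0.180]],"rotation":[[0,0,0],[0,0,0],[0,0,0],[0,0,0],[0,0,0],[0,0,0],[0,0,0],[0,0,0],[0,0,0],[0,0,0],[0,0,0],[0,0,0]],"hand":[0,0,0,0,0,0,0,0,0,0,0,0]}'
python3 - <<'E'
from h import *
b=snap('scene','s8'); Q=cloud(b)
c=Q[(Q[...,2]>.06)&(Q[...,2]<.18)&(Q[...,1]>.235)&(Q[...,1]<.34)&(Q[...,0]<.56)&(Q[...,0]>.47)&(b['image'].max(2)<60)]; print(len(c),c.mean(0),c.max(0))
cv2.imwrite('pics/c8.png',cv2.resize(b['image'][90:290,150:380,::-1],(690,600)))
E
```

```text
time_s: 18.77
tcp_pos: [0.4951, 0.2893, 0.0774]
orientation: [0.728, 0.686, -0.002, -0.001]
ft_force: [-7.2, 2.4, 7.7]
grip_width: -0.0001
grip_force: 3.9
time_s: 20.27
tcp_pos: [0.5233, 0.2883, 0.2589]
orientation: [0.728, 0.686, -0.0, -0.0]
ft_force: [0.7, 0.7, -0.2]
grip_width: 0.0002
grip_force: 0.0
77 [0.53021519 0.28159479 0.17020934] [0.54015328 0.32149396 0.17793449]
```

View pics/c8.png

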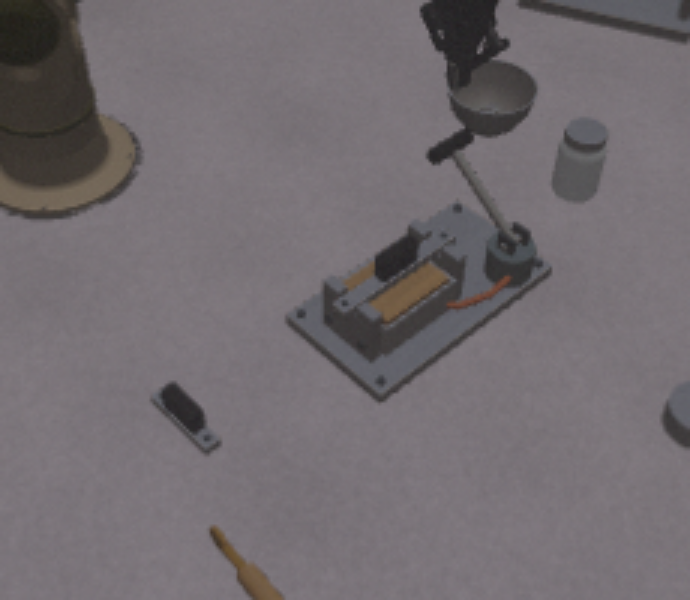

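The bar lies in both notches, from (345,302) to (442,235). The lever is up with its grip at (450,146), the gripper is clear above it, and the other items haven't moved. I'm handing the job in.

```bash
python3 -c "
from cell import bot
print(bot.close_job())"
```

```text
the job is handed in; nothing more can be done
None
```

The job is handed in at about 20 s of the 70 s: the long bar is seated in both notches and centred to about 1 mm, and the pump got three full strokes, each to about 0.67 rad or more by tool height and back to the top stop.

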